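# Register a pine block against the drilling jig's fence and end stop

### The job

Lay the thin pine block flat on the plywood drilling jig, its long side along the back fence, and push it home against the fence, leaning on it lightly (5 to 20 N) for a moment; then push it along the fence home against the set screw in the end stop and lean on it there in the same way. Let go and leave it touching fence and screw, square, for drilling. Never press it against fence or stop with more than 25 N, and leave the thick block, the tin, the tape roll and the settings of the stop and its screw as they are.

Things in the scene. Friction and masses are not known exactly. Their poses are not given: they have to be found in the camera images.
- thin_block: the workpiece: loose pine block 50 x 100 x 22 mm (its x, y, z), about 0.12 kg, the lower of the two loose pine blocks; lies flat; origin at the centre of its underside, long side along y; turned half round it is the same
- jig: fixed drilling jig: plywood bed 180 (x) x 250 (y) x 12 mm on 30 mm cleats; origin on the bench, the bed spans x -105..75, y -150..100 mm, its top at z = 42 mm. The back fence stands on it along its +x edge, the end stop towards its -y end; the part belongs in the corner between them
- fence: straight hardwood back fence of the jig, fixed, 25 thick (x) x 240 long (y) x 28 mm high above the bed; its axes are the jig's; origin at the foot of the middle of its working face (which looks to -x), so it lies at jig x = 50, y = -25, z = 42 mm
- end_stop: hardwood end stop 44 (x) x 26 (y) x 27 mm high, black knob to 39 mm, clamped at a different place each time; origin at the foot of its face (looks to +y), axes as the jig's, at jig x = 25, z = 42, y -85 to -65 mm. The part touches the 12 mm steel head of a set screw, 12 mm above the bed, that sticks out of this face to +y by 3 to 33 mm: set anew each time and not measured, so feel for it
- thick_block: bystander: loose pine block 60 x 120 x 50 mm high, not to be moved; origin at the centre of its underside, long side along y
- tin: bystander: round open tin, 71 mm across, 30 mm high, loose, not to be moved; origin at the centre of its underside
- roll: bystander: roll of brown tape lying flat, 93 mm across, 48 mm high, loose, not to be moved; origin at the centre of its underside
Things that resemble listed ones, but are neither listed nor needed, are in the scene too. What is shaped like the thin_block but blue is not meant.

How it is judged (in metres and radians):
On the way, in this order (a step that is already met when the one before it is completed fails the run):
1. the thin block lies flat on the bed and is pressed (over 3 N, for a moment) square against the back fence (contact force between thin_block and fence above 3 N and x of thin_block in the frame of fence between -0.027 and -0.022 m and angle between the y axis of thin_block and the y axis of jig, either way round below 0.03 rad and z of thin_block in the frame of jig between 0.04 and 0.045 m and angle between thin_block's own z axis and vertical below 0.05 rad), for 0.1 s.
2. flush with the fence, it is pressed (over 3 N, for a moment) against the end stop's set screw (contact force between thin_block and end_stop above 3 N and x of thin_block in the frame of fence between -0.027 and -0.022 m and angle between the y axis of thin_block and the y axis of jig, either way round below 0.03 rad and z of thin_block in the frame of jig between 0.04 and 0.045 m and angle between thin_block's own z axis and vertical below 0.05 rad and horizontal distance between thin_block and screw_head below 0.054 m and y of thin_block in the frame of end_stop above 0.05 m), for 0.1 s.
At the end, for the whole second after the job is handed in: the thin block lies flat on the bed, released and at rest, within 2 mm of the back fence and 2 mm of the head of the end stop's set screw and within 0.03 rad of square (x of thin_block in the frame of fence between -0.027 and -0.022 m and angle between the y axis of thin_block and the y axis of jig, either way round below 0.03 rad and z of thin_block in the frame of jig between 0.04 and 0.045 m and angle between thin_block's own z axis and vertical below 0.05 rad and horizontal distance between thin_block and screw_head below 0.054 m and y of thin_block in the frame of end_stop above 0.05 m and linear speed of thin_block below 0.01 m/s and angular speed of thin_block below 0.1 rad/s and contact force between the fingers and thin_block below 0.1 N); the robot touches nothing.
It fails at once if the block is pressed against the fence with more than 25 N (contact force between thin_block and fence above 25 N).
It fails at once if the block is pressed against the end stop with more than 25 N (contact force between thin_block and end_stop above 25 N).
It fails at once if the end stop or its screw is shifted by more than 3 mm (distance of any of end_stop, screw_head from where it was at the start of the episode above 0.003 m).
It fails at once if the thick block, the tin or the tape roll is moved by more than 15 mm (distance of any of thick_block, tin, roll from where it was at the start of the episode above 0.015 m).
It also fails if it takes over 62 s, if anything falls off the work surface, if the arm or the gripper's body presses on something with over 40 N, if the wrist force passes 120 N, or if a joint passes its speed limit or range.

### The arm

A 7-joint arm with a two-finger parallel gripper is mounted at the origin on the work surface; the furniture and walls round the work are solid. World frame = base frame: x ahead of the robot, y to its left, z up, the work surface at z = 0. Lengths are in m, angles in degrees, forces in N, time in s.
With the tool pointing down it reaches from about 0.425 to 0.875 m from the base axis. Payload 4.7 kg.
Tool frame: the origin (TCP) lies on the centre line of the jaws, within the pads' length; the fingertips stand 17 mm ahead of it and the grasp point (between the pads) lies 2 mm behind it; z points along the fingers, y is the line along which they close (so a half turn about z gives the same grasp; the last joint's range is limited). The gripper opens to 87 mm and grips with 3 to 60 N. Pads are 19 mm wide; open, the fingers measure 117 mm over their backs; the gripper's body (75 mm by 190 mm) begins 51 mm behind the grasp point.
Start: joints at [-63.363, 18.392, -4.016, 83.108, 1.295, 78.541, -3.26], TCP at [0.283, 0.585, 0.2] pointing down, gripper open.
Joint ranges: [-163.93, 163.93], [-17.29, 119.83], [-79.2, 71.16], [3.27, 140.29], [-89.18, 269.18], [5.43, 117.66], [-154.24, 154.24]. Speed limits (degrees/s): [147.25, 147.25, 180, 180, 180, 180, 180].

### API

Orientations are given as [roll, pitch, yaw] about the fixed x, y, z axes, in that order (R = Rz(yaw) Ry(pitch) Rx(roll)).
In Python, from cell import env, read_camera gives the robot as it stands.
- The arm moves only by the shell command python3 -m jog 'ROWS' [FORCE]. ROWS is JSON, a list of rows, each a list of 5 numbers: the opening, from 0 (shut) to 1 (fully open), then the shift along the tool's x, y, z each as a share of 0.02 m, from -1 to 1, then the turn about the tool's z as a share of 45 degrees, from -1 to 1. In form: [[gripper, x, y, z, yaw], ...]. A call has 1 to 12 rows; each row shifts and turns the commanded pose from where the row before left it, along the tool's axes as they then stand; what a row does not reach is not made up. A row lasts 1/12 s, in which the tool goes at most 41.7 mm and 7.16 degrees, less where a joint would pass 70% of its speed; a pose out of reach is approached as far as the arm can. A call with a number of a shift or a turn outside -1 to 1 is refused whole. A call with a gripper value outside its range is refused whole. The fingers move at their own pace and stop on an object; FORCE is the grip in N (left out, the last holds). Time passes only in rows, so rows that do not move let the fingers close. It gives the time, the measured TCP pose, the force, the opening and the grip force at its end, in the units of the state.
- env.get_obs(): the state, without advancing time (a new reading comes with each control period).
- read_camera(name): name is "scene" or "top" or "wrist"; returns a dict with "color" (480x640x3 uint8, red, green, blue), "range_z" (480x640 float32, m along the optical axis (not along the pixel's ray), 0 where there is no reading), "mtx" (3x3 intrinsics, pixels), "world_from_camera" (4x4, takes a point from camera to world coordinates); the wrist camera has in their place "T_tool_cam" (4x4, takes a point from camera to tool coordinates, whose origin is the TCP and whose axes are the flange's). Camera axes: x right, y down, z forward; pixel columns grow to the right and rows downward; lengths in m; the calibration is good to about 2 mm. A picture is of the moment at which its call begins: read the wrist's pose just before it.
- env.sign_off(): hands the job in; it is judged then, once.
The state is a dict: "time_s": time; "qpos": joint angles; "joint_velocities": joint speeds; "effort": joint torques, N m; "tool_pos": TCP position; "tool_rot": TCP orientation; "force": force on the tool from outside, world axes, zero at the start; "wrist_torque": the same for the moment, N m; "grip_width": finger opening in m; "grasp_force": force on a finger pad.
Only numpy, scipy, OpenCV 4.12 (cv2) and the standard library are available. Lean on these libraries where they do the work, as an engineer would, in place of code of your own. Each camera call takes 0.05 s, during which the arm holds its last target. There are 200 camera calls.

## Working session

There is one attempt and no reset: what is moved stays moved. The work goes in short steps, Python scripts to look and compute and a shell command to move; the robot and the scene stay as the last step left them, time stands still between calls to the robot, and variables do not carry over. Pictures are saved under pics/ and viewed, at most 10 in all, crops included, and the job is handed in when it is done.

```bash
mkdir -p pics; ls; python3 - <<'E'
from cell import env, read_camera
import cv2,numpy as np
o=env.get_obs();print(o)
for n in["scene","top"]:
    d=read_camera(n);np.savez(f"{n}.npz",**d);cv2.imwrite(f"pics/{n}0.png",d["color"][:,:,::-1]);print(n,d["mtx"].tolist(),d["world_from_camera"].round(4).tolist())
E
```

```text
pics
{'time_s': 0.0, 'qpos': array([-63.36441168,  18.43963639,  -4.01274944,  83.17552095,
         1.29421631,  78.54141442,  -3.26269695]), 'joint_velocities': array([-0.06372196, -0.05839864,  0.04671265,  0.09471408,  0.00052507,
        0.08885444, -0.05605999]), 'effort': array([-3.55806715e-04, -4.91296041e+01, -4.03811065e-01, -3.12521803e+01,
       -6.38586958e-02,  4.39503312e-02,  1.92426464e-04]), 'tool_pos': array([0.28299006, 0.58448908, 0.19894922]), 'tool_rot': array([-1.79888618e+02,  5.94180892e-03,  1.54168687e+02]), 'force': array([0.17987732, 1.3268673 , 0.1047322 ]), 'wrist_torque': array([-0.00322851, -0.007317  ,  0.00456229]), 'grasp_force': 0.0, 'grip_width': 0.08706550453551878}
scene [[553.1063015141664, 0.0, 317.040247390133], [0.0, 553.1063015141664, 247.39769630467325], [0.0, 0.0, 1.0]] [[0.8659, -0.3802, 0.3252, 0.2314], [-0.5002, -0.6693, 0.5493, -0.5995], [0.0088, -0.6383, -0.7697, 0.8985], [0.0, 0.0, 0.0, 1.0]]
top [[528.6931991256563, 0.0, 317.23552319493035], [0.0, 528.6931991256563, 232.1136059554854], [0.0, 0.0, 1.0]] [[0.0154, -0.9821, 0.1879, 0.3706], [-0.9999, -0.0145, 0.006, 0.0104], [-0.0032, -0.1879, -0.9822, 1.1296], [0.0, 0.0, 0.0, 1.0]]
```

View pics/top0.png

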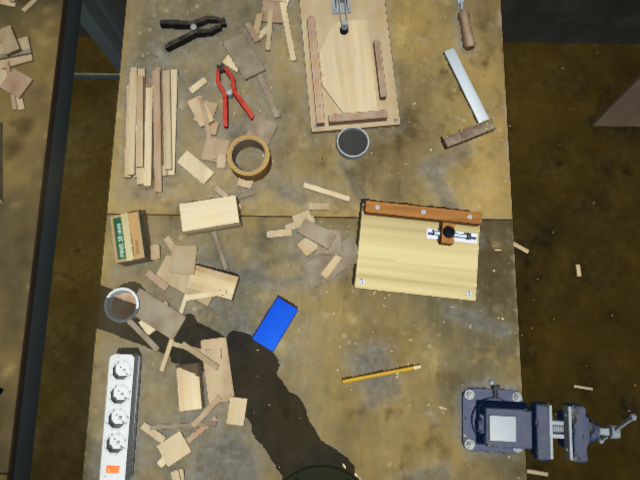

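View pics/scene0.png

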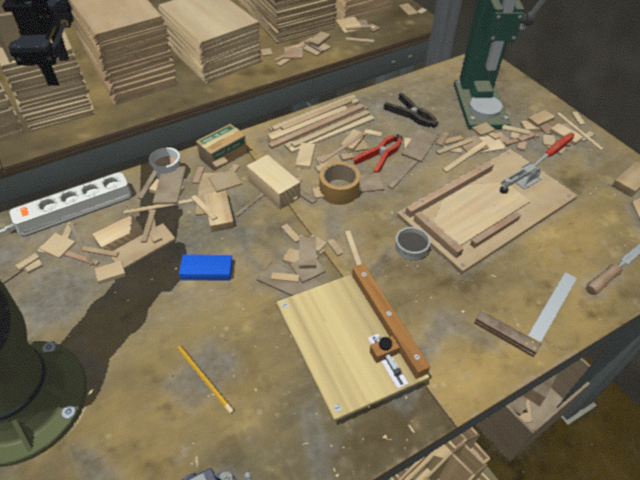

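The top view shows the jig at about (420,250) with its fence along the upper edge and the stop at (447,232). The thick block is at (210,214), the roll at (249,157) and the tin at (352,142). The thin block could be the piece at (213,282) or the one at (190,385), so I'll check heights.

```bash
cat > h.py <<'E'
import cv2,numpy as np
def world(d):
    K=d["mtx"];v,u=np.mgrid[0:480,0:640];z=d["range_z"]
    P=np.stack([(u-K[0,2])/K[0,0]*z,(v-K[1,2])/K[1,1]*z,z],-1)
    T=d["world_from_camera"];return P@T[:3,:3].T+T[:3,3]
E
python3 - <<'E'
from h import *
d=np.load("top.npz");W=world(d);H=W[...,2];ok=d["range_z"]>0
for lo,hi in[(.015,.029),(.044,.056)]:
    m=((H>lo)&(H<hi)&ok).astype(np.uint8);m=cv2.morphologyEx(m,cv2.MORPH_OPEN,np.ones((3,3)))
    n,l,s,c=cv2.connectedComponentsWithStats(m)
    for i in range(1,n):
        if s[i,4]<250: continue
        p=W[l==i];r=cv2.minAreaRect((p[:,:2]*1000).astype(np.float32))
        print(lo,s[i].tolist(),c[i].round(),np.median(p,0).round(3),np.round(r[0]),np.round(r[1]),round(r[2],1),np.median(d["color"][l==i],0))
print(np.median(H[330:360,330:400]))
for px in[(213,282),(190,385),(216,370)]:print(px,W[px[1],px[0]])
c=cv2.resize(d["color"][180:420,90:330],None,fx=2.4,fy=2.4,interpolation=cv2.INTER_CUBIC);cv2.imwrite("pics/crop1.png",c[:,:,::-1])
E
```

```text
0.015 [458, 12, 17, 36, 377] [466.  30.] [ 1.059 -0.317  0.024] [1065. -319.] [93. 27.] 8.0 [140. 116.  93.]
0.015 [160, 16, 66, 32, 679] [192.  28.] [1.066 0.314 0.02 ] [1060.  310.] [ 73. 148.] 15.0 [57. 54. 47.]
0.015 [319, 19, 59, 95, 4170] [349.  68.] [ 0.962 -0.049  0.021] [969. -43.] [232. 122.] 5.4 [213. 196. 158.]
0.015 [0, 26, 20, 30, 410] [ 9. 41.] [1.018 0.731 0.024] [1020.  734.] [73. 38.] 24.6 [153. 137. 108.]
0.015 [223, 35, 38, 45, 745] [243.  55.] [0.992 0.192 0.018] [992. 193.] [111.  54.] 30.8 [142. 130. 110.]
0.015 [216, 64, 38, 63, 604] [230.  94.] [0.896 0.224 0.021] [901. 219.] [149.  70.] 18.6 [181.   70.5  56. ]
0.015 [130, 67, 15, 27, 303] [137.  80.] [0.925 0.428 0.019] [926. 431.] [71. 34.] 3.9 [185. 166. 133.]
0.015 [128, 67, 35, 121, 1996] [146. 129.] [0.812 0.397 0.025] [818. 405.] [283.  76.] 3.5 [194. 173. 137.]
0.015 [2, 69, 31, 30, 578] [16. 83.] [0.914 0.701 0.023] [917. 709.] [75. 55.] 59.8 [156. 132. 107.]
0.015 [445, 119, 51, 28, 561] [469. 133.] [ 0.812 -0.318  0.019] [ 812. -316.] [ 26. 120.] 22.9 [135. 119. 100.]
0.015 [339, 128, 30, 29, 569]
[... 184 characters left out ...]
.015 [315, 230, 26, 25, 325] [331. 245.] [ 0.549 -0.019  0.022] [562.  -5.] [53. 53.] 0.8 [162. 147. 125.]
0.015 [146, 255, 93, 51, 2051] [196. 283.] [0.472 0.263 0.021] [473. 281.] [188.  78.] 73.6 [202. 180. 141.]
0.015 [253, 298, 44, 53, 1187] [275. 324.] [0.388 0.102 0.021] [388. 102.] [ 50. 100.] 60.1 [ 34.  97. 232.]
0.044 [227, 135, 43, 40, 449] [247. 152.] [0.752 0.176 0.047] [747. 169.] [86. 92.] 10.4 [186. 153.  97.]
0.044 [180, 196, 60, 36, 1602] [209. 213.] [0.614 0.244 0.05 ] [615. 245.] [ 61. 120.] 10.4 [235. 222. 182.]
-0.0008931106367158215
(213, 282) [0.47279292 0.23419135 0.02132201]
(190, 385) [0.26446246 0.26810911 0.02865582]
(216, 370) [0.29464229 0.21693813 0.0306637 ]
```

View pics/crop1.png

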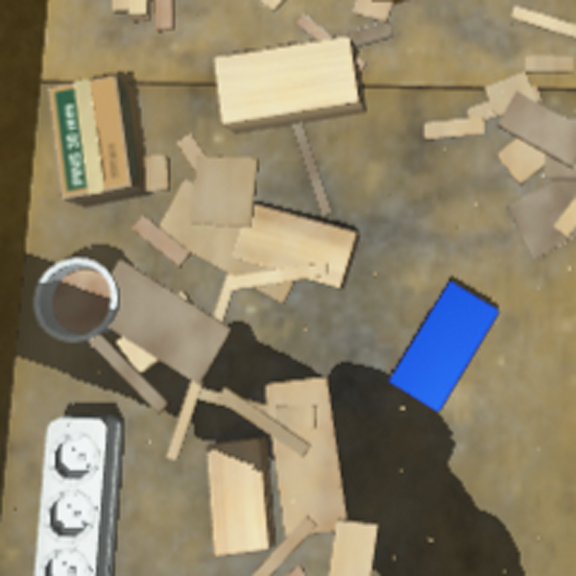

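```bash
python3 - <<'E'
from h import *
d=np.load("top.npz");W=world(d);H=(W[...,2]*1000).round().astype(int)
np.set_printoptions(linewidth=250)
print(H[258:312:2,180:246:2]);print(H[360:416:4,170:240:4])
T=d["world_from_camera"];K=d["mtx"]
def ray(u,v,z):
    r=T[:3,:3]@np.linalg.inv(K)@[u,v,1];return (T[:3,3]+r*(z-T[2,3])/r[2])[:2]
c=[ray(90+x/2.4,180+y/2.4,.022) for x,y in[(255,203),(358,232),(343,288),(240,258)]]
print(np.round(c,4)); print(ray(0,0,0))
E
python3 -m jog '[[1,-1,-0.7,-0.4,0],[1,-1,-0.7,-0.4,0],[1,-1,-0.7,-0.4,0],[1,-1,-0.7,-0.4,0],[1,-1,-0.7,-0.4,0],[1,-1,-0.7,-0.4,0],[1,-1,-0.7,-0.4,0],[1,-1,-0.7,-0.4,0],[1,-1,-0.7,0,0],[1,-1,-0.7,0,0],[1,-1,-0.7,0,0],[1,-1,-0.7,0,0]]'
```

```text
[[  29   33   32   35   31   30   31   31   29   -1    0   -2    2   -3    2   -1    2   -4    0   -2    3    5    4   -3   -1   -1   -1    2    0   -2    1   -1   -1]
 [  31   34   33   28   31   32   33   30   28    0   -2   -5    0   -1    0    1   -2   -1    0    1   -3    2   -2   -7    0    2    0   -1   -3   -2    2   -3   -4]
 [  31   33   31   32   31   30   32   30   -1   -2   -1   -1    0    1   -5   -2    1    1    1   -3    0    4    4    3   -3   -3   -2   -2    1   -1    1   -1   -2]
 [  30   29   30   29   36   32   33   32    3    0   -1 1130   -2    3   -3   -3   -1    2   -2    1   -3    5    6    3   -4   -2    2   -2   -5    1    4   -2   -1]
 [  33   29   36   28   35   34   34   32   19   21    0   -1   -4    0    0   -3    2   -2   -3    1   -1   -2    3    3   -3   -1   -1   -1   -1   -6   -2    0    2]
 [  30   28   30   27   34   30   32   32   23   22   21   22   24   19   -2    0    1    2    0   -1    0    2    3    1   -3    0   -1   -1   -2   -3    0   -2    2]
 [  32   34   32   35   32   32   33   32   18   22   22   19   22   20   23   19   21   21 
[... 3766 characters left out ...]
14 11  0 -3]
 [ 1 -3 30 27 33 25 31 29  7 21 22 16 18 16 15 14  2  1]
 [ 1 -2 31 31 27 27 31 31  7 -2 14 14 16 15 15 16 -1  0]
 [-1 -3 29 25 31 26 31 30 19 -4 13 18 16 14 14 15 10  1]
 [-1 -1 -3 34 30 33 29 33 15 -4 14 17 28 11 14 12 13  4]
 [ 1 -4 -1 33 29 26 28 30 20  2 18 30 30 11 15 37 35 33]
 [ 0  0 -2 27 33 31 29 28 24  2 26 28 -1 -2 -3 30 37 31]
 [-1 -3 -3 29 28 31 27 32 21 29 26 -1 -4  2 -2 32 33 31]
 [ 1  0 -4  0  2  1  2 -3 30 34 -4 -2  1  0 -3 31 33 32]]
[[0.5089 0.2713]
 [0.4848 0.1797]
 [0.4359 0.1906]
 [0.4605 0.2816]]
[1.13782711 0.7808855 ]
time_s: 1.1
tool_pos: [0.4263, 0.328, 0.2637]
tool_rot: [-180.0, -0.0, 154.2]
force: [0.8, -0.4, 0.2]
grip_width: 0.0871
grasp_force: 0.0
```

```bash
python3 -m jog '[[1,-0.89,-0.82,0,0],[1,-0.89,-0.82,0,0],[1,-0.89,-0.82,0,0],[1,-0.89,-0.82,0,0],[1,-0.89,-0.82,0,0],[1,0,0,0,0.15],[1,0,0,0,0.15],[1,0,0,0,0.15],[1,0,0,0,0.15],[1,0,0,0,0.15],[1,0,0,0,0.15],[1,0,0,0,0.15]]' && python3 -m jog '[[1,0,0,0,0.15],[1,0,0,0,0.15],[1,0,0,0,0.15],[1,0,0,0,0.15],[1,0,0,0,0.1],[1,0,0,0,0],[1,0,0,0,0]]'
python3 - <<'E'
from cell import env, read_camera
from h import *
o=env.get_obs();d=read_camera("wrist");np.savez("w1.npz",pos=o["tool_pos"],rot=o["tool_rot"],**d);cv2.imwrite("pics/w1.png",d["color"][:,:,::-1]);print(o["tool_pos"],o["tool_rot"],o["qpos"],d["T_tool_cam"].round(3).tolist())
E
```

```text
time_s: 2.1
tool_pos: [0.4701, 0.2166, 0.2636]
tool_rot: [-180.0, 0.0, 106.6]
force: [0.2, 0.5, -0.6]
grip_width: 0.0869
grasp_force: 0.0
time_s: 2.68
tool_pos: [0.4702, 0.2166, 0.2637]
tool_rot: [-180.0, 0.0, 75.6]
force: [0.0, 1.3, -0.6]
grip_width: 0.0873
grasp_force: 0.0
[0.47023433 0.21660005 0.26374102] [-1.79975924e+02  2.25866018e-02  7.55577148e+01] [-40.02902436   0.58480947  12.49792964  96.41071506  -0.12679464
  83.05135452 -41.95860292] [[0.001, -0.963, -0.27, 0.074], [1.0, 0.001, -0.001, -0.001], [0.001, -0.27, 0.963, -0.185], [0.0, 0.0, 0.0, 1.0]]
```

View pics/w1.png

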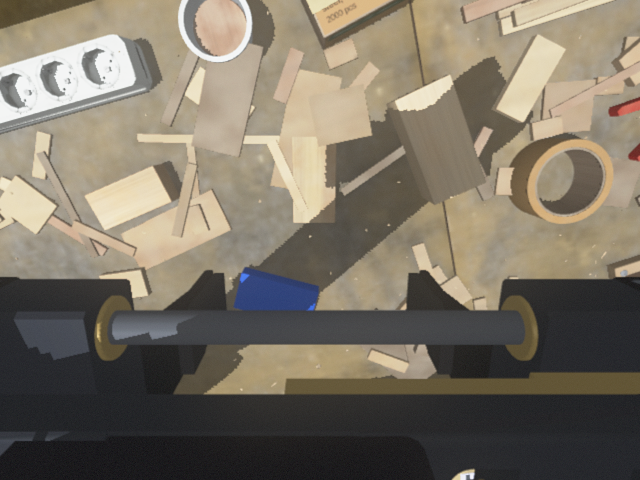

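```bash
cat >> h.py <<'E'
from scipy.spatial.transform import Rotation as R
def wristworld(d):
    T=np.eye(4);T[:3,:3]=R.from_euler("xyz",d["rot"],degrees=True).as_matrix();T[:3,3]=d["pos"]
    e=dict(d);e["world_from_camera"]=T@d["T_tool_cam"];return world(e),e
E
python3 - <<'E'
from h import *
d=np.load("w1.npz");W,e=wristworld(d)
H=W[...,2]
print("bench",np.median(H[230:260,440:460]))
# rotated frame: along block y(axis a) and x, centre guess
a=np.array([.2545,.967]);b=np.array([.967,-.2545]);c=np.array([.473,.2335])
D=np.load("top.npz")
for nm,X in(("wrist",W),("top",world(D))):
    p=X.reshape(-1,3);q=(p[:,:2]-c)*1000;s=q@a;t=q@b
    g=np.full((26,18),-9)
    for i in range(26):
        for j in range(18):
            m=(abs(s-(75-6*i))<3)&(abs(t-(-51+6*j))<3)&(p[:,2]<.1)
            if m.sum():g[i,j]=round(np.median(p[m,2])*1000)
    np.set_printoptions(linewidth=200);print(nm,"rows s=75..-75, cols t=-51..51");print(g)
cv2.imwrite("pics/w1c.png",cv2.resize(d["color"][90:270,210:450],None,fx=3,fy=3,interpolation=cv2.INTER_CUBIC)[:,:,::-1])
E
```

```text
bench 0.00016124719593829662
wrist rows s=75..-75, cols t=-51..51
[[ 0  0  0 21 21 21 21 21 32 32 32 33 32 32 33 32 32 32]
 [ 0  0  2 21 20 21 21 21 32 32 32 32 33 32 32 32 32 33]
 [ 1  1 20 20 21 21 21 21 26 32 32 33 33 32 32 33 33 33]
 [ 1  1 21 20 21 20 21 21 21 33 33 33 33 32 32 33 33 32]
 [14 13 20 21 21 22 22 21 21 33 32 33 33 33 32 33 33 32]
 [26 26 20 21 22 22 23 23 22 32 33 32 32 31  1  1  0  0]
 [27 27 21 21 22 23 23 22 23 22 22 23 22  1  1  0  1  1]
 [27 27 25 21 22 22 23 22 22 22 22 22 23  1  1  1  0  1]
 [ 1 27 26 20 22 22 22 23 22 23 22 22 22  1  0  0  0  1]
 [ 1 26 26 22 22 23 23 23 23 23 23 23 22  1  0  1  0  0]
 [ 1 21 27 27 22 23 22 22 22 23 23 22 23  1  0  1  0  0]
 [20 21 26 27 24 23 23 23 22 23 23 23 22  1  1  0  0  1]
 [20 21 21 27 26 22 22 22 23 23 22 23 22  0  0  1  1  4]
 [20 20 21 26 27 23 23 23 22 23 23 22 22  1  0  2  4  4]
 [ 0  1  1 26 27 26 23 23 22 23 23 23 22  0  3  4  5  1]
 [ 0  0  0  1 26 26 23 22 22 23 23 23 22  1  4  4  0  0]
 [ 0  0  0  1 27 26 25 23 22 23 22 22 22  1  0  1  0  0]
 [ 1  1  1  1 22 27 27 23 22 22 22 23 23  0  1  0  0  0]
 [ 0  0 
[... 1266 characters left out ...]
 0 -1  0  3  2]
 [ 0 -1 -1  0 25 26 24 21 22 23 22 21 22  0  2  3  3  1]
 [ 0  0 -1 -1 11 24 23 21 20 23 22 21 20  3  0  0 -2 -3]
 [-1  0 -1  0 -1 26 25 23 22 21 22 22 21  0  0  0  0 -2]
 [-1  1  0 -1  0 24 26 23 21 20 22 21 21  1  0 -1 -1 -2]
 [ 0 -1 -1  1  3 21 25 23 21 20 22 20 21 -1 -1 -2 -1 -1]
 [ 0 -1 -1 -1  1 20 21 22 21 22 23 22 21 -1 -1 -2  0 -1]
 [-1 -1 -2 -1  0 19 19 19 18 20 20 19 20 -1 -2 -2  1  0]
 [-2 -1  0 -1  0 -1  0 -1 -1  0  1  0 -1  0  0 -1  1  0]
 [-1 -3  0 -1 -2 -2 -1 -2 -2 -1 -1 -1  0  0  0  1 -1  0]
 [ 1 -2 -2 -2 -1 -2  0  1  0 -1 -1  0 -1 -2 -2 -1 -1 -2]
 [ 1  0  0 -1  1  1 -1 -1  0 -1 -2 -1  0 -2 -2 -2  0  0]
 [ 1 -1 -2 -1  0 -2 -1 -2 -1  0  0 -1 -1  1 -1 -2 -2  1]]
```

View pics/w1c.png

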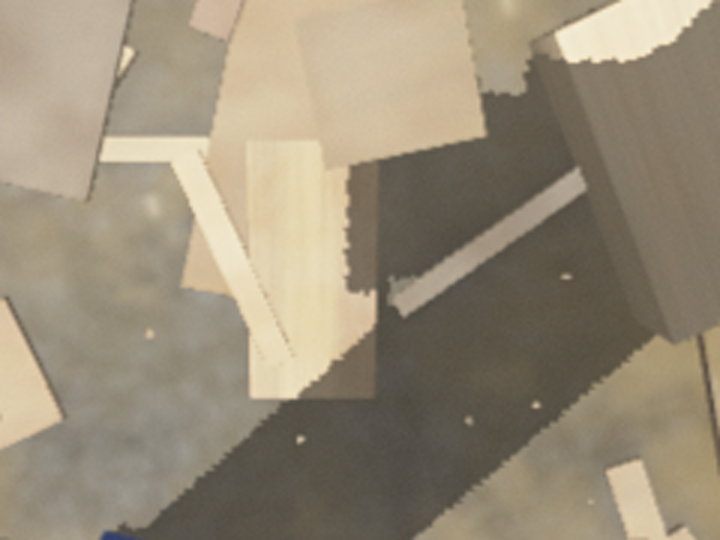

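```bash
python3 -m jog '[[1,-0.64,-0.14,0,0],[1,0,0,1,0],[1,0,0,1,0],[1,0,0,1,0],[1,0,0,1,0],[1,0,0,1,0],[1,0,0,1,0],[1,0,0,1,0],[1,0,0,1,0],[1,0,0,1,0],[1,0,0,1,0],[1,0,0,0.8,0]]' 30 && python3 -m jog '[[1,0,0,0.7,0],[1,0,0,0.7,0],[1,0,0,0,0],[0,0,0,0,0],[0,0,0,0,0],[0,0,0,0,0],[0,0,0,0,0],[0,0,0,0,0],[0,0,0,0,0]]' 30
```

```text
time_s: 3.73
tool_pos: [0.4636, 0.2038, 0.0467]
tool_rot: [-180.0, 0.1, 75.5]
force: [-0.7, -0.4, -0.2]
grip_width: 0.0869
grasp_force: 0.0
time_s: 4.48
tool_pos: [0.4649, 0.2052, 0.0206]
tool_rot: [180.0, -0.0, 75.4]
force: [0.0, 0.7, 0.4]
grip_width: 0.0552
grasp_force: 0.0
```

```bash
python3 -m jog '[[0,0,0,0,0],[0,0,0,0,0],[0,0,0,0,0],[0,0,0,0,0],[0,0,0,-0.5,0],[0,0,0,-1,0],[0,0,0,-1,0],[0,0,0,-1,0],[0,0,0,-1,0],[0,0,0,-1,0],[0,0,0,-1,0],[0,0,0,0,0]]' 30
python3 - <<'E'
from h import *
for n in("top","scene"):
    d=np.load(n+".npz");W=world(d);H=W[...,2]
    roi=(W[...,0]>.35)&(W[...,0]<.75)&(W[...,1]<-.02)&(W[...,1]>-.42)
    for nm,lo,hi in(("bed",.035,.049),("fence",.064,.077)):
        m=(roi&(H>lo)&(H<hi)).astype(np.uint8);m=cv2.morphologyEx(m,cv2.MORPH_OPEN,np.ones((3,3)))
        k,l,s,c=cv2.connectedComponentsWithStats(m);i=1+np.argmax(s[1:,4]);p=W[l==i]
        r=cv2.minAreaRect((p[:,:2]*1000).astype(np.float32))
        print(n,nm,np.median(p[:,2]),r,cv2.boxPoints(r).round(1).tolist())
# colour corners of fence top/bed by ray
d=np.load("top.npz");cv2.imwrite("pics/jig.png",cv2.resize(d["color"][190:310,345:495],None,fx=5,fy=5,interpolation=cv2.INTER_CUBIC)[:,:,::-1])
E
```

```text
time_s: 5.48
tool_pos: [0.4671, 0.2063, 0.1552]
tool_rot: [179.7, -0.3, 75.4]
force: [0.4, 0.5, -0.5]
grip_width: 0.0003
grasp_force: 0.0
top bed 0.04115051267727887 ((530.4130859375, -192.49899291992188), (251.28402709960938, 158.82293701171875), 84.43000030517578) [[439.20001220703125, -309.79998779296875], [597.2999877929688, -325.29998779296875], [621.5999755859375, -75.19999694824219], [463.6000061035156, -59.70000076293945]]
top fence 0.06910591712293024 ((618.3929443359375, -200.38485717773438), (239.41197204589844, 26.624094009399414), 84.44867706298828) [[593.5999755859375, -318.20001220703125], [620.0999755859375, -320.79998779296875], [643.2000122070312, -82.5], [616.7000122070312, -80.0]]
scene bed 0.04026634385075678 ((538.865234375, -194.1924285888672), (252.24935913085938, 178.97775268554688), 84.66300201416016) [[438.0, -311.3999938964844], [616.2000122070312, -328.1000061035156], [639.7000122070312, -76.9000015258789], [461.5, -60.29999923706055]]
scene fence 0.06795874080084119 ((593.9025268554688, -200.00714111328125), (241.05429077148438, 73.1047134399414), 84.37805938720703) [[545.7000122070312, -316.3999938964844], [618.5, -323.5], [642.0999755859375, -83.5999984741211], [569.2999877929688, -76.5]]
```

View pics/jig.png

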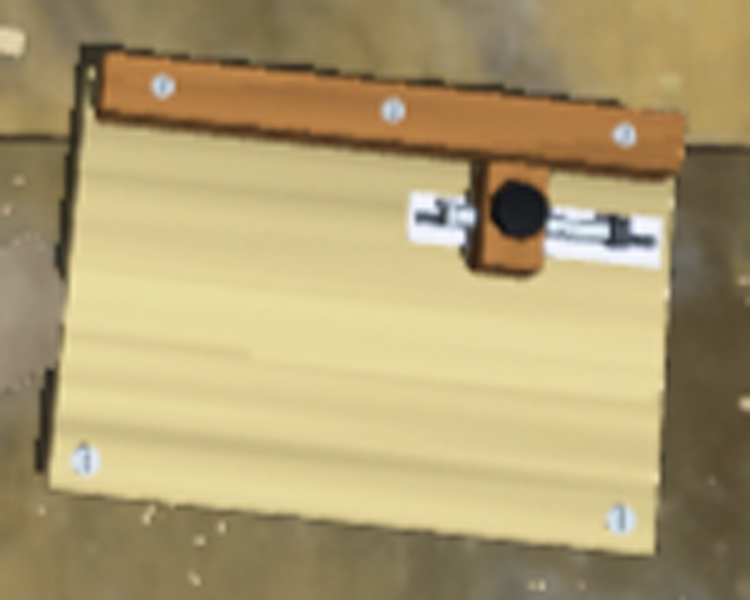

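The gripper shut on nothing. The jig crop shows the fence, the stop and the screw head sticking out to the left at about (440,215). I'll look at what happened at the block.

```bash
python3 - <<'E'
from cell import env, read_camera
from h import *
o=env.get_obs();print(o["grip_width"],o["grasp_force"],o["tool_pos"])
d=read_camera("scene");t=read_camera("top");np.savez("top2.npz",**t)
a=cv2.resize(d["color"][60:300,60:380],None,fx=2.2,fy=2.2,interpolation=cv2.INTER_CUBIC);cv2.imwrite("pics/s2.png",a[:,:,::-1])
E
```

```text
0.0002641450106380159 0.0 [0.46713701 0.20630111 0.15515175]
```

View pics/s2.png

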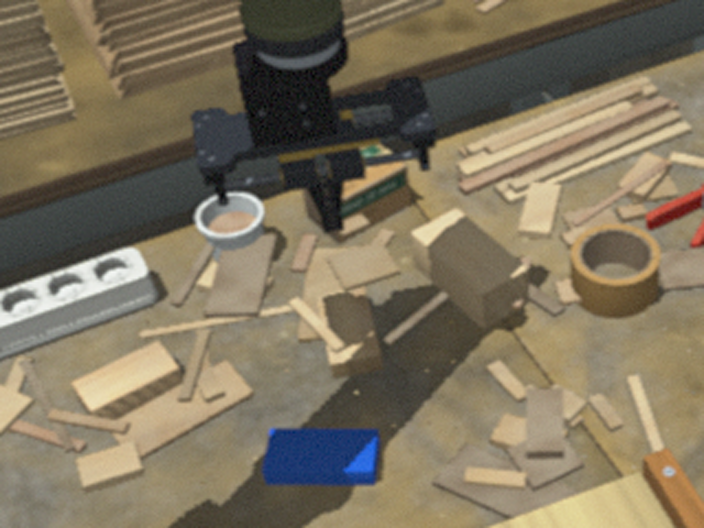

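```bash
python3 - <<'E'
from h import *
A=np.load("top.npz");B=np.load("top2.npz");
a=np.array([.2545,.967]);b=np.array([.967,-.2545]);c=np.array([.473,.2335])
np.set_printoptions(linewidth=200)
p=world(B).reshape(-1,3);q=(p[:,:2]-c)*1000;s=q@a;t=q@b
g=np.full((22,18),-9)
for i in range(22):
    for j in range(18):
        m=(abs(s-(63-6*i))<3)&(abs(t-(-51+6*j))<3)&(p[:,2]<.1)
        if m.sum():g[i,j]=round(np.median(p[m,2])*1000)
print(g)
# candidate 2
W=world(A);H=W[...,2]
m=((H>.024)&(H<.036)).astype(np.uint8);m[:, :60]=0
m=cv2.morphologyEx(m,cv2.MORPH_OPEN,np.ones((3,3)))
k,l,st,ce=cv2.connectedComponentsWithStats(m)
for i in range(1,k):
    if st[i,4]>150:
        P=W[l==i];r=cv2.minAreaRect((P[:,:2]*1000).astype(np.float32));print(ce[i].round(),np.median(P,0).round(3),np.round(r[0]),np.round(r[1]),round(r[2]))
E
```

```text
[[-9 -9 -9 -9 -9 -9 -9 -9 -9 -9 -9 -9 -9 -9 -9 -9 -9 -9]
 [-9 -9 -9 -9 -9 -9 -9 -9 -9 -9 -9 -9 -9 -9 -9 -9 -9 -9]
 [-9 -9 -9 -9 -9 -9 -9 -9 -9 -9 -9 -9 -9 -9 -9 -9 -9 -9]
 [-9 -9 -9 -9 -9 -9 -9 -9 -9 -9 -9 -9 -9 -9 -9 -9 -9 -9]
 [-9 -9 -9 -9 -9 -9 -9 -9 -9 -9 -9 -9 -9 -9 -9 -9 -9 -9]
 [-9 -9 -9 -9 -9 -9 -9 -9 -9 -9 -9 -9 -9 -9 -9 -9 -9 -9]
 [-9 -9 -9 -9 -9 -9 -9 -9 -9 -9 -9 -9 -9 -9 -9 -9 -9 -9]
 [-9 -9 -9 -9 -9 -9 -9 -9 -9 -9 -9 -9 -9 -9 -9 -9 -9 -9]
 [-9 -9 -9 -9 -9 -9 -9 -9 -9 -9 -9 -9 -9 -9 -9 -9 -9 -9]
 [-9 -9 -9 -9 -9 -9 -9 -9 -9 -9 -9 -9 -9 -9 -9 -9 -9 -9]
 [-9 -9 18 21 -9 -9 -9 -9 -9 -9 -9 -9 -9 -9 -9 -9 -9 -9]
 [-9 -9 21 23 -9 -9 -9 -9 -9 -9 -9 -9 -9 -9 -9 -9 -9 -9]
 [ 0 -1 -1  0 -9 -9 -9 -9 -9 -9 20 -9 -9 -9 -9 -9 -9 -9]
 [ 0 -1  0 -2 -2 -9 -9 -9 -9 -9 20 21 -9 -1  1 -2 -1 -1]
 [-1 -1  0 -1 -1 26 24 23 18 23 21 21 21 -1 -1  1  0 -1]
 [ 2 -1  0 -1 -1 25 26 24 21 21 21 23 22 -1  0  0  0  0]
 [-1  0  0 -1  0 22 23 21 23 21 22 22 22  1  0 -2  0 -1]
 [ 1 -1  0  1  0 22 20 21 21 21 21 21 20  0 -1  0 -1  0]
 [-1  1 -1  0  2 20 19 19 21 20 19 20 19  0 -2 -1 -1 -2]
 [ 1  0  0  1  0 
[... 376 characters left out ...]
.] [90. 36.] 28
[218. 158.] [0.741 0.235 0.03 ] [748. 236.] [63. 29.] 14
[196. 168.] [0.718 0.282 0.033] [719. 283.] [80. 35.] 51
[145. 168.] [0.723 0.393 0.026] [722. 395.] [63. 29.] 40
[183. 259.] [0.519 0.298 0.031] [521. 299.] [58. 65.] 88
[159. 315.] [0.401 0.341 0.032] [401. 348.] [119.  64.] 60
[124. 309.] [0.413 0.409 0.034] [414. 414.] [41. 51.] 12
[145. 336.] [0.36  0.366 0.031] [360. 366.] [81. 14.] 48
[200. 356.] [0.322 0.249 0.029] [323. 251.] [88. 14.] 59
[189. 387.] [0.261 0.27  0.029] [261. 271.] [90. 46.] 8
[206. 411.] [0.215 0.232 0.029] [214. 233.] [12. 76.] 49
[237. 411.] [0.216 0.171 0.032] [216. 172.] [36. 53.] 84
[174. 449.] [0.143 0.292 0.029] [143. 292.] [47. 55.] 34
```

```bash
python3 -m jog '[[1,0,0,0,0],[1,0,0,0,0],[1,0,0,0,0],[1,0,0,0,0],[1,0,0,0,0],[1,0,0,0,0],[1,0,0,0,0],[1,0,0,0,0],[1,0,0,0,0],[1,0,0,0,0],[1,0,0,0,0],[1,0,0,0,0]]' 30 && python3 -m jog '[[1,0,0,1,0],[1,0,0,1,0],[1,0,0,1,0],[1,0,0,1,0],[1,0,0,1,0],[1,0,0,0.85,0],[1,0,0,0.85,0],[0,0,0,0,0],[0,0,0,0,0],[0,0,0,0,0],[0,0,0,0,0],[0,0,0,0,0]]' 30;  python3 -m jog '[[0,0,0,0,0],[0,0,0,0,0],[0,0,0,0,0],[0,0,0,0,0],[0,0,0,0,0]]' 30;  python3 -m jog '[[0,0,0,0,0],[0,0,0,0,0],[0,0,0,0,0],[0,0,0,0,0]]' 30
```

```text
time_s: 6.58
tool_pos: [0.4645, 0.205, 0.1501]
tool_rot: [180.0, -0.0, 75.4]
force: [0.5, 0.3, -0.4]
grip_width: 0.0724
grasp_force: 0.0
time_s: 7.58
tool_pos: [0.4655, 0.2056, 0.0174]
tool_rot: [179.9, -0.1, 75.4]
force: [-0.2, -0.2, -0.4]
grip_width: 0.0617
grasp_force: 0.0
time_s: 8.0
tool_pos: [0.4645, 0.2051, 0.0161]
tool_rot: [180.0, -0.0, 75.4]
force: [0.7, -0.9, -0.2]
grip_width: 0.0287
grasp_force: 0.0
time_s: 8.33
tool_pos: [0.4645, 0.205, 0.016]
tool_rot: [180.0, -0.0, 75.4]
force: [-0.8, -0.0, -0.8]
grip_width: 0.0036
grasp_force: 0.0
```

```bash
python3 - <<'E'
from cell import env, read_camera
from h import *
np.set_printoptions(linewidth=220)
o=env.get_obs();s=read_camera("scene");np.savez("scene3.npz",**s)
W=world(s);d0=np.load("scene.npz");W0=world(d0)
# what changed between initial scene & now, below 60mm, near block
ch=(abs(s["range_z"]-d0["range_z"])>.01)&(W[...,2]<.12)
p=W[ch&(abs(W[...,0]-.4645)<.12)&(abs(W[...,1]-.205)<.12)];print(len(p),p.min(0),p.max(0))
low=p[p[:,2]<.045];print(len(low),np.median(low,0),low[:,2].min())
# 20-30mm plateaus from wrist image 1 + scene, 
D=np.load("w1.npz");Ww,_=wristworld(D)
for n,X,col in(("w1",Ww,D["color"]),("scene0",W0,d0["color"])):
    m=((X[...,2]>.018)&(X[...,2]<.034)).astype(np.uint8);m=cv2.erode(m,np.ones((3,3)))
    # split at depth edges
    g=np.abs(cv2.Laplacian(cv2.medianBlur(X[...,2].astype(np.float32),5),cv2.CV_32F,ksize=3));m[g>.012]=0
    k,l,st,ce=cv2.connectedComponentsWithStats(m)
    for i in range(1,k):
        if st[i,4]>300:
            P=X[l==i];r=cv2.minAreaRect((P[:,:2]*1000).astype(np.float32));print(n,ce[i].round(),np.median(P,0).round(3),np.round(r[0]),np.round(r[1]),round(r[2]),np.median(col[l==i],0))
E
```

```text
408 [ 0.34577918  0.08653789 -0.00678407] [0.58437079 0.29664484 0.11998173]
66 [0.45796348 0.1936017  0.0038512 ] -0.0067840730275703365
w1 [485.   8.] [0.682 0.363 0.027] [691. 365.] [59. 15.] 5 [207. 179. 154.]
w1 [629.  64.] [0.824 0.275 0.028] [821. 273.] [44. 28.] 85 [208.  183.5 157. ]
w1 [304. 146.] [0.471 0.269 0.022] [470. 282.] [186.  76.] 74 [216. 197. 164.]
w1 [100.  67.] [0.281 0.409 0.026] [282. 408.] [31. 26.] 39 [228. 230. 230.]
w1 [187.  89.] [0.368 0.365 0.031] [359. 359.] [70. 27.] 41 [192. 178. 159.]
w1 [58. 79.] [0.234 0.409 0.027] [234. 409.] [29. 29.] 22 [201.5 204.5 203. ]
w1 [343. 109.] [0.521 0.305 0.032] [526. 308.] [72. 76.] 87 [208. 189. 160.]
w1 [18. 91.] [0.187 0.409 0.027] [188. 409.] [28. 28.] 29 [143. 145. 145.]
w1 [562. 110.] [0.756 0.237 0.023] [753. 245.] [56. 70.] 83 [202. 181. 154.]
w1 [581. 184.] [0.771 0.154 0.026] [761. 158.] [69. 29.] 65 [100.  89.  77.]
w1 [ 52. 213.] [0.161 0.282 0.03 ] [175. 259.] [ 85. 150.] 25 [225. 210. 175.]
w1 [188. 206.] [0.324 0.238 0.03 ] [321. 252.] [81. 38.] 79 [202. 183. 155.]
w1 [130. 197.] [0.262 0.271 0.031] [259. 270.] [90. 42.] 8 [236. 221. 188.]
w1 [272. 295.] [0.382 0.108 0.023] [386. 103.] [48. 96.] 60 [ 50.  68. 122.]
scene0 [313. 121.] [0.802 0.388 0.024] [804. 391.] [280.  57.] 4 [180. 156. 127.]
scene0 [225. 179.] [0.517 0.297 0.03 ] [520. 306.] [77. 62.] 70 [176. 159. 127.]
scene0 [166. 186.] [0.393 0.344 0.03 ] [390. 349.] [119.  85.] 55 [156. 143. 122.]
scene0 [111. 236.] [0.245 0.26  0.028] [226. 259.] [110. 144.] 68 [209. 182. 142.]
scene0 [ 57. 245.] [0.141 0.288 0.028] [141. 289.] [43. 54.] 34 [207. 187. 149.]
```

```bash
python3 - <<'E'
from h import *
d=np.load("scene3.npz");a=cv2.resize(d["color"][120:280,120:320],None,fx=4,fy=3.75,interpolation=cv2.INTER_CUBIC);cv2.imwrite("pics/s3.png",a[:,:,::-1])
E
```

```text
(no output)
```

View pics/s3.png

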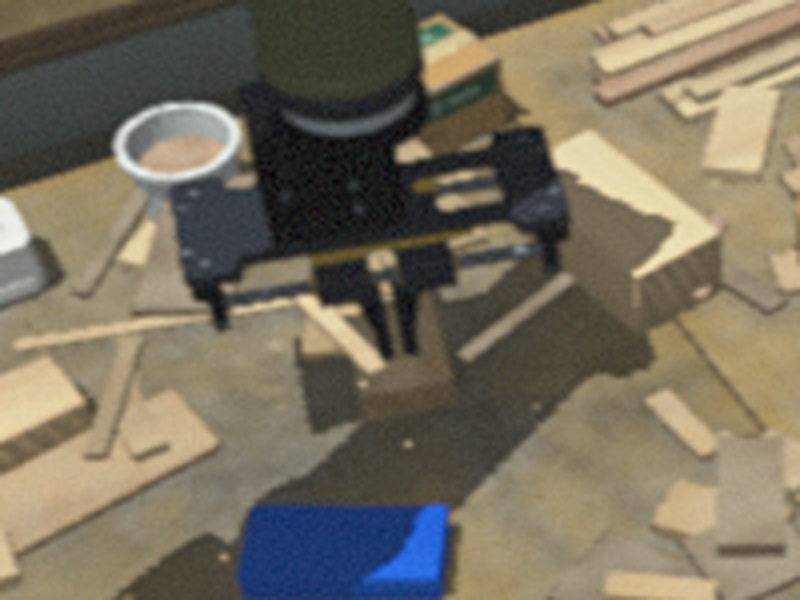

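```bash
python3 - <<'E'
from h import *
d=np.load("scene3.npz");W=world(d);C=d["color"].astype(int).sum(2)
np.set_printoptions(linewidth=200,suppress=True)
for v in range(188,232,3):
    print(v,[(u,*(W[v,u]*1000).round().astype(int),C[v,u]) for u in(210,215,218,222,226)])
E
```

```text
188 [(210, np.int64(448), np.int64(183), np.int64(132), np.int64(207)), (215, np.int64(486), np.int64(281), np.int64(31), np.int64(453)), (218, np.int64(492), np.int64(279), np.int64(30), np.int64(373)), (222, np.int64(469), np.int64(174), np.int64(130), np.int64(106)), (226, np.int64(476), np.int64(170), np.int64(130), np.int64(116))]
191 [(210, np.int64(445), np.int64(178), np.int64(130), np.int64(100)), (215, np.int64(485), np.int64(283), np.int64(21), np.int64(392)), (218, np.int64(460), np.int64(174), np.int64(126), np.int64(240)), (222, np.int64(465), np.int64(166), np.int64(130), np.int64(120)), (226, np.int64(473), np.int64(165), np.int64(127), np.int64(123))]
194 [(210, np.int64(442), np.int64(172), np.int64(128), np.int64(118)), (215, np.int64(453), np.int64(174), np.int64(121), np.int64(227)), (218, np.int64(458), np.int64(171), np.int64(121), np.int64(179)), (222, np.int64(463), np.int64(162), np.int64(126), np.int64(126)), (226, np.int64(471), np.int64(161), np.int64(123), np.int64(106))]
197 [(210, np.int64(441), np.int64(171), np.int64(121), np.int64(115)), (215, np.in
[... 3229 characters left out ...]
2), np.int64(17), np.int64(204))]
227 [(210, np.int64(438), np.int64(209), np.int64(-3), np.int64(203)), (215, np.int64(444), np.int64(192), np.int64(10), np.int64(217)), (218, np.int64(450), np.int64(188), np.int64(11), np.int64(198)), (222, np.int64(457), np.int64(183), np.int64(12), np.int64(213)), (226, np.int64(466), np.int64(184), np.int64(6), np.int64(211))]
230 [(210, np.int64(434), np.int64(199), np.int64(-1), np.int64(205)), (215, np.int64(443), np.int64(191), np.int64(2), np.int64(222)), (218, np.int64(448), np.int64(187), np.int64(3), np.int64(205)), (222, np.int64(457), np.int64(187), np.int64(-2), np.int64(196)), (226, np.int64(465), np.int64(185), np.int64(-4), np.int64(187))]
```

```bash
python3 - <<'E'
from h import *
for n in("top","scene"):
    d=np.load(n+".npz");W=world(d);H=cv2.medianBlur(W[...,2].astype(np.float32),5)
    # flat regions: cut at height steps, any height
    gx=cv2.dilate(H,np.ones((3,3)))-cv2.erode(H,np.ones((3,3)))
    m=((gx<.008)&(H>.012)&(H<.6)&(d["range_z"]>0)).astype(np.uint8)
    k,l,st,ce=cv2.connectedComponentsWithStats(m,connectivity=4)
    for i in range(1,k):
        if st[i,4]<200: continue
        P=W[l==i];med=np.median(P,0);r=np.hypot(med[0],med[1])
        if r>.95: continue
        q=cv2.minAreaRect((P[:,:2]*1000).astype(np.float32))
        print(n,ce[i].astype(int),med.round(3),"r%.2f"%r,np.round(q[1]),st[i,4],np.median(d["color"][l==i],0).astype(int))
d=np.load("top.npz")
H=world(d)[...,2];hm=cv2.applyColorMap(np.uint8(np.clip(H,0,.06)/.06*255),cv2.COLORMAP_TURBO)
cv2.imwrite("pics/hm.png",np.vstack([cv2.resize(d["color"][130:330,100:370,::-1],(800,593))]))
E
```

```text
top [315  70] [0.946 0.027 0.037] r0.95 [256.  14.] 627 [189 161 132]
top [246 112] [0.835 0.165 0.016] r0.85 [215.  86.] 756 [163 132 109]
top [149 127] [0.813 0.39  0.023] r0.90 [294. 104.] 4511 [188 167 135]
top [209 130] [0.814 0.26  0.029] r0.85 [175.  43.] 726 [189 164 135]
top [357 116] [ 0.839 -0.068  0.037] r0.84 [ 17. 124.] 378 [175 149 122]
top [469 132] [ 0.812 -0.316  0.019] r0.87 [ 30. 115.] 484 [137 121 103]
top [247 155] [0.743 0.169 0.047] r0.76 [88. 85.] 363 [190 155  98]
top [195 167] [0.718 0.283 0.033] r0.77 [77. 29.] 448 [220 203 165]
top [209 213] [0.613 0.244 0.05 ] r0.66 [ 58. 117.] 1449 [235 223 183]
top [424 213] [ 0.617 -0.206  0.069] r0.65 [235.  43.] 1243 [174 121  67]
top [127 237] [0.56  0.409 0.055] r0.69 [98. 59.] 1262 [190 161 107]
top [415 258] [ 0.524 -0.185  0.041] r0.56 [247. 155.] 8110 [222 206 150]
top [316 233] [0.575 0.019 0.039] r0.58 [70. 30.] 459 [171 157 133]
top [321 246] [0.55  0.009 0.02 ] r0.55 [85. 50.] 378 [167 156 132]
top [192 276] [0.48  0.28  0.023] r0.56 [180. 104.] 2520 [194 174 139]
top [156 318] [0.395 0.348 0.032] r0.53 [1
[... 2025 characters left out ...]
45 0.024] r0.36 [133. 259.] 2627 [188 166 132]
scene [304 259] [0.562 0.006 0.028] r0.56 [71. 90.] 868 [160 146 124]
scene [205 265] [0.385 0.096 0.02 ] r0.40 [50. 97.] 980 [ 39 101 217]
scene [109 271] [0.214 0.166 0.031] r0.27 [36. 48.] 356 [201 180 142]
scene [390 324] [ 0.612 -0.24   0.068] r0.66 [239.  71.] 1744 [167 121  72]
scene [343 346] [ 0.52  -0.201  0.04 ] r0.56 [249. 176.] 10127 [209 190 137]
scene [  3 315] [ 0.066 -0.012  0.23 ] r0.07 [83.  7.] 428 [32 34 34]
scene [ 17 369] [ 0.044 -0.047  0.135] r0.06 [130.  38.] 2511 [47 49 37]
scene [508 331] [ 0.809 -0.321  0.018] r0.87 [ 27. 115.] 725 [135 120 103]
scene [ 40 406] [ 0.04  -0.063  0.027] r0.07 [195. 103.] 2758 [57 59 45]
```

Scene depth puts the fingertips at z≈38 mm and the body's lower edge at about 113 mm. That is roughly 40 mm higher than the reported TCP implies, so the fingers probably closed above the block. I'll open and descend carefully, watching the force.

```bash
python3 -m jog '[[1,0,0,0,0],[1,0,0,0,0],[1,0,0,0,0],[1,0,0,0,0],[1,0,0,0,0],[1,0,0,0,0],[1,0,0,0,0],[1,0,0,0,0],[1,0,0,0,0],[1,0,0,0,0],[1,0,0,0,0],[1,0,0,0,0]]' 30; python3 -m jog '[[1,0,0,0,0],[1,0,0,0.2,0],[1,0,0,0.2,0],[1,0,0,0.2,0],[1,0,0,0,0]]'
python3 - <<'E'
from cell import env, read_camera
from h import *
o=env.get_obs();print(o["tool_pos"],o["force"])
d=read_camera("scene");W=world(d);np.savez("scene4.npz",**d);C=d["color"].astype(int).sum(2)
# dark low points = fingers
m=(C<170)&(abs(W[...,0]-.4645)<.08)&(abs(W[...,1]-.205)<.03)&(W[...,2]>.0)&(W[...,2]<.12)
P=W[m]
for lo in range(0,120,10):
    q=P[(P[:,2]*1000>=lo)&(P[:,2]*1000<lo+10)]
    if len(q):print(lo,len(q),q.min(0).round(3),q.max(0).round(3))
E
```

```text
time_s: 9.38
tool_pos: [0.4645, 0.205, 0.0161]
tool_rot: [180.0, -0.0, 75.4]
force: [-0.6, -0.4, -0.5]
grip_width: 0.074
grasp_force: 0.0
time_s: 9.8
tool_pos: [0.4636, 0.2046, 0.0029]
tool_rot: [-179.9, 0.1, 75.4]
force: [-0.1, 0.4, -0.6]
grip_width: 0.0866
grasp_force: 0.0
[0.46364325 0.2045971  0.00288052] [-0.11564906  0.35723115 -0.57863624]
0 3 [0.492 0.199 0.   ] [0.51  0.209 0.003]
20 21 [0.41  0.179 0.023] [0.51  0.218 0.03 ]
30 27 [0.411 0.179 0.031] [0.51  0.209 0.04 ]
40 28 [0.409 0.178 0.04 ] [0.509 0.207 0.05 ]
50 29 [0.407 0.178 0.051] [0.513 0.209 0.059]
60 42 [0.407 0.176 0.061] [0.515 0.211 0.07 ]
70 22 [0.407 0.179 0.07 ] [0.516 0.213 0.079]
90 6 [0.399 0.179 0.095] [0.539 0.185 0.1  ]
100 39 [0.385 0.179 0.1  ] [0.507 0.188 0.11 ]
110 127 [0.385 0.176 0.11 ] [0.53  0.212 0.12 ]
```

Confirmed: with TCP z at 3 mm the tips are at about 23 mm. From here on, true tip height ≈ reported z + 20 mm. I'll go down 19 mm more and grip.

```bash
python3 -m jog '[[1,0,0,0.25,0],[1,0,0,0.25,0],[1,0,0,0.2,0],[1,0,0,0.15,0],[1,0,0,0,0],[1,0,0,0,0]]' 30; python3 -m jog '[[0,0,0,0,0],[0,0,0,0,0],[0,0,0,0,0],[0,0,0,0,0],[0,0,0,0,0],[0,0,0,0,0],[0,0,0,0,0],[0,0,0,0,0],[0,0,0,0,0],[0,0,0,0,0],[0,0,0,0,0],[0,0,0,0,0]]' 30
```

```text
time_s: 10.35
tool_pos: [0.4643, 0.2049, -0.0132]
tool_rot: [-180.0, 0.0, 75.4]
force: [0.1, 0.2, 0.1]
grip_width: 0.087
grasp_force: 0.0
time_s: 11.35
tool_pos: [0.4646, 0.2051, -0.0129]
tool_rot: [180.0, -0.0, 75.4]
force: [-0.3, -0.0, 0.1]
grip_width: 0.0498
grasp_force: 30.0
```

```bash
python3 -m jog '[[0,0,0,-0.5,0],[0,0,0,-1,0],[0,0,0,-1,0],[0,0,0,-1,0],[0,0,0,-1,0],[0,0,0,-1,0],[0,0,0,-0.5,0],[0,0,0,0,0],[0,0,0,0,0]]' && python3 -m jog '[[0,-0.5,0.26,0,0],[0,-1,0.53,0,0],[0,-1,0.53,0,0],[0,-1,0.53,0,0],[0,-1,0.53,0,0],[0,-1,0.53,0,0],[0,-1,0.53,0,0],[0,-1,0.53,0,0],[0,-1,0.53,0,0],[0,-1,0.53,0,0],[0,-1,0.53,0,0],[0,-1,0.53,0,0]]' && python3 -m jog '[[0,-1,0.53,0,0],[0,-1,0.53,0,0],[0,-1,0.53,0,0],[0,-1,0.53,0,0],[0,-1,0.53,0,0],[0,0,0,0,-0.1],[0,0,0,0,-0.1],[0,0,0,0,0],[0,0,0,0,0],[0,0,0,0,0]]'
```

```text
time_s: 12.1
tool_pos: [0.4645, 0.205, 0.1071]
tool_rot: [180.0, -0.0, 75.4]
force: [-0.4, 0.1, -1.9]
grip_width: 0.0495
grasp_force: 30.0
time_s: 13.1
tool_pos: [0.5232, -0.0505, 0.1054]
tool_rot: [-179.8, 0.1, 75.4]
force: [0.3, -0.2, -1.4]
grip_width: 0.0495
grasp_force: 30.0
time_s: 13.93
tool_pos: [0.5498, -0.1584, 0.1062]
tool_rot: [-179.9, 0.0, 84.3]
force: [0.1, -0.2, -1.2]
grip_width: 0.0497
grasp_force: 30.0
```

```bash
cat >> h.py <<'E'
O=np.array([.5585,-.170]);ex=np.array([.9953,-.0967]);ey=np.array([.0967,.9953])
def jig(W):
    q=W[...,:2]-O;return np.stack([q@ex,q@ey,W[...,2]],-1)*1000
E
python3 - <<'E'
from cell import env, read_camera
from h import *
o=env.get_obs()
D=read_camera("wrist");D=dict(D,pos=o["tool_pos"],rot=o["tool_rot"]);Ww,_=wristworld(D)
d=read_camera("scene");t=read_camera("top")
for n,W,c in(("wrist",Ww,D["color"]),("scene",world(d),d["color"]),("top",world(t),t["color"])):
    J=jig(W);C=c.astype(int)
    m=(J[...,2]>105)&(J[...,2]<155)&(abs(J[...,0]+8)<50)&(abs(J[...,1]-40)<75)&(C.sum(2)>330)
    m=cv2.erode(m.astype(np.uint8),np.ones((3,3)))>0
    P=J[m];print(n,len(P))
    if len(P)>30:
        print(np.percentile(P,[2,50,98],axis=0).round(1).tolist());T=P[P[:,2]>np.median(P[:,2])-6]
        A=np.c_[T[:,:2],np.ones(len(T))];print("slope",np.linalg.lstsq(A,T[:,2],rcond=None)[0].round(3),cv2.minAreaRect(T[:,:2].astype(np.float32)))
    b=(abs(J[...,2]-42)<5)&(abs(J[...,0]+60)<30)&(abs(J[...,1])<80);print("bed z",np.median(J[b][:,2]) if b.any() else None)
    f=(J[...,2]>64)&(J[...,2]<76)&(J[...,0]>35)&(J[...,0]<85)&(J[...,1]>-40)&(J[...,1]<105);print("fence x",np.percentile(J[f][:,0],[2,98]) if f.any() else None)
E
```

```text
wrist 18736
[[-34.1, 11.0, 140.1], [-14.3, 53.4, 141.3], [10.7, 90.5, 142.6]]
slope [-3.00000e-03 -2.00000e-03  1.41411e+02] ((-10.912358283996582, 50.01223373413086), (83.9108657836914, 48.5697021484375), 89.85681915283203)
bed z 42.50858577429323
fence x [48.23486047 72.09563873]
scene 0
bed z 40.249300347841185
fence x [48.73016506 72.79106357]
top 0
bed z 41.23995180673157
fence x [50.04938477 74.03534404]
```

```bash
python3 -m jog '[[0,0,0,1,0],[0,0,0,1,0],[0,0,0,1,0],[0,0,0,0.4,0],[0,0,0,0.2,0],[0,0,0,0,0],[0,0,0,0,0]]' && python3 -m jog '[[0,0,0,0.05,0],[0,0,0,0.05,0],[0,0,0,0.05,0],[0,0,0,0,0],[0,0,0,0,0]]'&& python3 -m jog '[[0,0,0,0.05,0],[0,0,0,0.05,0],[0,0,0,0,0],[0,0,0,0,0]]'
```

```text
time_s: 14.67
tool_pos: [0.5513, -0.1585, 0.0359]
tool_rot: [179.9, 0.0, 84.4]
force: [-0.5, -0.3, -0.6]
grip_width: 0.0493
grasp_force: 30.0
time_s: 15.08
tool_pos: [0.5508, -0.1583, 0.0323]
tool_rot: [180.0, -0.0, 84.4]
force: [0.2, 0.9, -1.7]
grip_width: 0.0492
grasp_force: 30.0
time_s: 15.42
tool_pos: [0.5505, -0.1583, 0.0299]
tool_rot: [-180.0, -0.0, 84.4]
force: [0.5, 0.3, -1.6]
grip_width: 0.0494
grasp_force: 30.0
```

```bash
python3 -m jog '[[0,0,0,0.05,0],[0,0,0,0,0],[0,0,0,0,0]]' && python3 -m jog '[[0,0,0,0.05,0],[0,0,0,0,0],[0,0,0,0,0]]'&& python3 -m jog '[[0,0,0,0.05,0],[0,0,0,0,0],[0,0,0,0,0]]'
```

```text
time_s: 15.67
tool_pos: [0.5508, -0.1584, 0.0292]
tool_rot: [180.0, 0.0, 84.4]
force: [-0.2, -0.7, -0.5]
grip_width: 0.0494
grasp_force: 30.0
time_s: 15.92
tool_pos: [0.5508, -0.1584, 0.0291]
tool_rot: [180.0, -0.0, 84.4]
force: [-2.7, 0.3, 6.7]
grip_width: 0.0494
grasp_force: 30.0
time_s: 16.17
tool_pos: [0.5508, -0.1584, 0.0291]
tool_rot: [180.0, -0.1, 84.4]
force: [-5.8, 2.3, 12.8]
grip_width: 0.0493
grasp_force: 30.0
```

```bash
python3 -m jog '[[0,0,0,-0.1,0],[0.75,0,0,0,0],[0.75,0,0,0,0],[0.75,0,0,0,0],[0.75,0,0,0,0],[0.75,0,0,0,0],[0.75,0,0,-0.5,0],[0.75,0,0,-1,0],[0.75,0,0,-1,0],[0.75,0,0,-1,0],[0.75,0,0,0,0]]' 30 && python3 -m jog '[[0,0.36,-0.82,0,0],[0,0.37,-0.82,0,0],[0,0.37,-0.82,0,0],[0,0.37,-0.83,0,0],[0,0,0,0,0],[0,0,0,0,0],[0,0,0,0,0],[0,0,0,0,0],[0,0,0,0,0],[0,0,0,0,0]]'
python3 - <<'E'
from cell import env, read_camera
from h import *
o=env.get_obs();print("tcp jig",jig(o["tool_pos"]),o["grip_width"])
D=read_camera("wrist");D=dict(D,pos=o["tool_pos"],rot=o["tool_rot"]);Ww,_=wristworld(D)
for n,W in(("wrist",Ww),("scene",world(read_camera("scene"))),("top",world(read_camera("top")))):
    J=jig(W);m=(J[...,2]>58)&(J[...,2]<70)&(J[...,0]>-60)&(J[...,0]<38)&(J[...,1]>-20)&(J[...,1]<110)
    m=cv2.morphologyEx(m.astype(np.uint8),cv2.MORPH_OPEN,np.ones((3,3)))>0
    P=J[m];print(n,len(P))
    if len(P)>50: print(np.median(P[:,2]),cv2.minAreaRect(P[:,:2].astype(np.float32)),np.percentile(P,[1,99],axis=0).round(1).tolist())
E
```

```text
time_s: 17.08
tool_pos: [0.5537, -0.1594, 0.104]
tool_rot: [179.6, 0.0, 84.4]
force: [1.2, 0.0, 0.4]
grip_width: 0.0654
grasp_force: 0.0
time_s: 17.92
tool_pos: [0.4884, -0.1232, 0.099]
tool_rot: [-180.0, 0.0, 84.4]
force: [0.1, 0.3, -0.3]
grip_width: 0.0067
grasp_force: 0.0
tcp jig [-74.31591733  39.82297589  98.98050369] 0.006666936446809884
wrist 8984
64.33721795060134 ((-9.813882827758789, 57.343711853027344), (50.592979431152344, 70.18810272216797), 0.10945464670658112) [[-34.7, 23.9, 60.8], [14.3, 92.1, 65.9]]
scene 1269
62.09117914841977 ((-9.736148834228516, 40.49628829956055), (51.48384094238281, 100.59163665771484), 0.2732642889022827) [[-34.6, -8.5, 58.5], [15.0, 88.1, 65.8]]
top 341
63.33081370968263 ((-7.963611602783203, 76.66096496582031), (32.27728271484375, 50.185279846191406), 89.68489074707031) [[-32.5, 61.1, 58.6], [16.5, 92.7, 67.7]]
```

```bash
python3 -m jog '[[0,0,0,1,0],[0,0,0,1,0],[0,0,0,1,0],[0,0,0,0.35,0],[0,0,0.4,0,0],[0,0,0.4,0,0],[0,0,0.3,0,0],[0,0,0,0,0],[0,0,0,0,0]]' 30 && python3 -m jog '[[0,0,0.15,0,0],[0,0,0.15,0,0],[0,0,0.15,0,0],[0,0,0.15,0,0],[0,0,0.15,0,0],[0,0,0.15,0,0],[0,0,0.15,0,0],[0,0,0.15,0,0],[0,0,0.15,0,0],[0,0,0.15,0,0],[0,0,0,0,0],[0,0,0,0,0]]'
```

```text
time_s: 18.82
tool_pos: [0.5112, -0.1251, 0.033]
tool_rot: [179.9, 0.0, 84.4]
force: [-0.1, -0.0, 0.5]
grip_width: 0.0003
grasp_force: 0.0
time_s: 19.82
tool_pos: [0.5402, -0.1278, 0.0321]
tool_rot: [180.0, 0.0, 84.4]
force: [0.2, 0.8, -0.4]
grip_width: 0.0005
grasp_force: 0.0
```

```bash
cat > look.py <<'E'
from cell import env, read_camera
from h import *
o=env.get_obs();print("tcp jig",jig(o["tool_pos"]).round(1),o["force"].round(1))
D=read_camera("wrist");D=dict(D,pos=o["tool_pos"],rot=o["tool_rot"]);Ww,_=wristworld(D)
for n,W in(("wrist",Ww),("scene",world(read_camera("scene")))):
    J=jig(W);m=(J[...,2]>56)&(J[...,2]<66.5)&(J[...,0]>-60)&(J[...,0]<60)&(J[...,1]>-28)&(J[...,1]<110)
    m=cv2.morphologyEx(m.astype(np.uint8),cv2.MORPH_OPEN,np.ones((3,3)))>0
    P=J[m];print(n,len(P))
    if len(P)>50: print(np.median(P[:,2]),cv2.minAreaRect(P[:,:2].astype(np.float32)),np.percentile(P,[1,99],axis=0).round(1).tolist())
E
python3 look.py
```

```text
tcp jig [-22.3  40.3  32.1] [ 0.2  0.8 -0.4]
wrist 12557
64.26887527113779 ((13.492744445800781, 72.56881713867188), (60.948280334472656, 82.87960815429688), 79.66919708251953) [[-25.6, 42.5, 56.8], [49.0, 93.4, 65.9]]
scene 707
61.89556037568622 ((17.06537628173828, 16.650516510009766), (56.86556625366211, 72.3197021484375), 84.05619049072266) [[-14.3, -10.2, 56.9], [49.2, 43.1, 65.7]]
```

```bash
python3 -m jog '[[0,0,0.05,0,0],[0,0,0.05,0,0],[0,0,0,0,0]]' && python3 -m jog '[[0,0,0.05,0,0],[0,0,0.05,0,0],[0,0,0,0,0]]'; for i in 1; do :; done
```

```text
time_s: 20.17
tool_pos: [0.5417, -0.1279, 0.0321]
tool_rot: [-180.0, -0.0, 84.4]
force: [-0.4, -0.1, -0.1]
grip_width: 0.0004
grasp_force: 0.2
time_s: 20.42
tool_pos: [0.5439, -0.1281, 0.0321]
tool_rot: [180.0, -0.0, 84.4]
force: [-0.6, 1.0, 0.3]
grip_width: 0.0003
grasp_force: 0.1
```

```bash
python3 -m jog '[[0,0,0.04,0,0],[0,0,0.04,0,0],[0,0,0,0,0],[0,0,0,0,0]]'
```

```text
time_s: 20.75
tool_pos: [0.5456, -0.1283, 0.0321]
tool_rot: [180.0, 0.0, 84.4]
force: [-0.1, 0.3, -0.6]
grip_width: 0.0004
grasp_force: 0.1
```

```bash
python3 -m jog '[[0,0,0.04,0,0],[0,0,0.04,0,0],[0,0,0,0,0],[0,0,0,0,0]]'
```

```text
time_s: 21.08
tool_pos: [0.5471, -0.1284, 0.0321]
tool_rot: [180.0, -0.0, 84.4]
force: [-1.0, 0.3, -0.6]
grip_width: 0.0002
grasp_force: 0.1
```

```bash
python3 -m jog '[[0,0,0.03,0,0],[0,0,0.03,0,0],[0,0,0,0,0],[0,0,0,0,0]]'
```

```text
time_s: 21.42
tool_pos: [0.5483, -0.1286, 0.0321]
tool_rot: [180.0, -0.0, 84.4]
force: [-0.1, -1.0, 0.0]
grip_width: 0.0
grasp_force: 0.2
```

```bash
python3 -m jog '[[0,0,0.03,0,0],[0,0,0.03,0,0],[0,0,0,0,0],[0,0,0,0,0]]'
```

```text
time_s: 21.75
tool_pos: [0.5495, -0.1287, 0.0321]
tool_rot: [180.0, 0.0, 84.4]
force: [-0.8, 0.1, 0.0]
grip_width: 0.0004
grasp_force: 0.2
```

```bash
python3 -m jog '[[0,0,0.03,0,0],[0,0,0.03,0,0],[0,0,0,0,0],[0,0,0,0,0]]'
```

```text
time_s: 22.08
tool_pos: [0.5507, -0.1288, 0.0321]
tool_rot: [180.0, -0.0, 84.4]
force: [0.4, -0.9, -1.0]
grip_width: 0.0004
grasp_force: 0.1
```

```bash
python3 -m jog '[[0,0,0.03,0,0],[0,0,0.03,0,0],[0,0,0,0,0],[0,0,0,0,0]]'
```

```text
time_s: 22.42
tool_pos: [0.5518, -0.1289, 0.0321]
tool_rot: [180.0, -0.0, 84.4]
force: [0.4, -0.6, 0.3]
grip_width: 0.0003
grasp_force: 0.1
```

```bash
python3 - <<'E'
from cell import read_camera
from h import *
from cell import env
o=env.get_obs();D=read_camera("wrist");D=dict(D,pos=o["tool_pos"],rot=o["tool_rot"]);W,_=wristworld(D);J=jig(W)
for y in(50,60,70,80,88):
    m=(abs(J[...,1]-y)<2)&(abs(J[...,0]-20)<45)
    P=J[m];x=P[:,0];h=[(a,int(np.median(P[abs(x-a)<1,2]))) for a in range(-20,64,3) if (abs(x-a)<1).any()];print(y,h)
E
```

```text
50 [(-20, 59), (-17, 77), (-14, 72), (-11, 66), (-8, 73), (-5, 69), (-2, 49), (1, 63), (4, 64), (7, 64), (10, 64), (13, 64), (16, 64), (19, 64), (22, 64), (25, 64), (28, 64), (31, 63), (34, 64), (37, 64), (40, 64), (43, 64), (46, 64), (49, 67), (52, 70), (55, 70), (58, 70), (61, 70)]
60 [(-20, 42), (-17, 43), (-14, 42), (-11, 42), (-8, 42), (-5, 42), (-2, 62), (1, 64), (4, 64), (7, 64), (10, 167), (13, 167), (16, 167), (19, 167), (22, 167), (25, 167), (28, 167), (31, 167), (34, 167), (37, 167), (40, 167), (43, 167), (46, 64), (49, 67), (52, 70), (55, 70), (58, 70), (61, 70)]
70 [(-20, 148), (-17, 148), (-14, 142), (-11, 142), (-8, 142), (-5, 148), (-2, 148), (1, 148), (4, 148), (7, 148), (10, 148), (13, 148), (16, 148), (19, 148), (22, 65), (25, 142), (28, 142), (31, 142), (34, 142), (37, 142), (40, 142), (43, 142), (46, 142), (49, 141), (52, 142), (55, 142), (58, 142), (61, 142)]
80 [(-20, 139), (-17, 139), (-14, 42), (-11, 42), (-8, 42), (-5, 140), (-2, 138), (1, 138), (4, 139), (7, 139), (10, 139), (13, 139), (16, 139), (19, 139), (22, 65), (25, 64), (28, 64), (31, 64), (34, 64), (37, 64), (40, 64), (43, 64), (46, 64), (49, 67), (52, 70), (55, 70), (58, 70), (61, 70)]
88 [(-20, 42), (-17, 42), (-14, 42), (-11, 42), (-8, 42), (-5, 42), (-2, 63), (1, 64), (4, 64), (7, 64), (10, 64), (13, 64), (16, 64), (19, 64), (22, 64), (25, 64), (28, 64), (31, 64), (34, 64), (37, 64), (40, 64), (43, 64), (46, 64), (49, 67), (52, 70), (55, 70), (58, 70), (61, 70)]
```

```bash
python3 -m jog '[[0,0,0.02,0,0],[0,0,0.02,0,0],[0,0,0,0,0],[0,0,0,0,0]]'
```

```text
time_s: 22.8
tool_pos: [0.5525, -0.129, 0.0321]
tool_rot: [180.0, -0.0, 84.4]
force: [-0.9, 0.1, 0.2]
grip_width: 0.0003
grasp_force: 0.3
```

```bash
python3 -m jog '[[0,0,0.02,0,0],[0,0,0.02,0,0],[0,0,0,0,0],[0,0,0,0,0]]'
```

```text
time_s: 23.13
tool_pos: [0.5529, -0.1291, 0.032]
tool_rot: [-180.0, -0.0, 84.4]
force: [-1.5, -0.6, 1.8]
grip_width: 0.0005
grasp_force: 1.3
```

```bash
python3 -m jog '[[0,0,0.02,0,0],[0,0,0.02,0,0],[0,0,0,0,0],[0,0,0,0,0]]'
```

```text
time_s: 23.47
tool_pos: [0.5529, -0.1291, 0.0318]
tool_rot: [-179.9, -0.0, 84.4]
force: [-5.7, 0.5, 3.2]
grip_width: 0.0007
grasp_force: 2.6
```

```bash
python3 -m jog '[[0,0,0.025,0,0],[0,0,0.025,0,0],[0,0,0,0,0],[0,0,0,0,0],[0,0,0,0,0],[0,0,0,0,0]]'
```

```text
time_s: 23.97
tool_pos: [0.5529, -0.1291, 0.0317]
tool_rot: [-179.7, -0.0, 84.4]
force: [-7.3, 0.5, 5.1]
grip_width: 0.0003
grasp_force: 3.8
```

```bash
python3 -m jog '[[0,0,0.025,0,0],[0,0,0,0,0],[0,0,0,0,0],[0,0,0,0,0],[0,0,0,0,0]]' && python3 -m jog '[[0,0,-0.1,0,0],[0,0,-0.1,0,0],[0,0,-0.3,0,0],[0,0,-0.5,0,0],[0,0,-0.5,0,0],[0,0,0,-1,0],[0,0,0,-1,0],[0,0,0,-1,0],[0,0,0,0,0]]'; python3 look.py
```

```text
time_s: 24.38
tool_pos: [0.5528, -0.1291, 0.0317]
tool_rot: [-179.7, -0.0, 84.4]
force: [-8.9, -0.1, 7.0]
grip_width: 0.0006
grasp_force: 4.4
time_s: 25.13
tool_pos: [0.5279, -0.1269, 0.0961]
tool_rot: [179.6, -0.0, 84.4]
force: [1.9, -0.0, 0.2]
grip_width: 0.0001
grasp_force: 0.0
tcp jig [-34.6  39.9  96.1] [ 1.9 -0.   0.2]
wrist 9334
64.35955931413437 ((25.15007972717285, 58.96875), (54.075496673583984, 71.78238677978516), 0.1941181719303131) [[-1.7, 24.9, 57.7], [48.5, 92.3, 66.0]]
scene 1254
62.09253032232381 ((23.93878173828125, 38.92516326904297), (98.24317932128906, 53.00374984741211), 89.55889892578125) [[-1.4, -9.0, 57.3], [49.5, 84.6, 65.8]]
```

```bash
python3 -m jog '[[0,0.74,0.59,0,0],[0,0.74,0.59,0,0],[0,0.74,0.59,0,0],[0,0.74,0.59,0,0],[0,0.74,0.59,0,0],[0,0,0,0,0],[0,0,0,1,0],[0,0,0,1,0],[0,0,0,1,0],[0,0,0,0.2,0],[0,0,0,0,0],[0,0,0,0,0]]' && python3 -m jog '[[0,-0.15,0,0,0],[0,-0.15,0,0,0],[0,-0.15,0,0,0],[0,-0.15,0,0,0],[0,0,0,0,0],[0,0,0,0,0]]'
python3 - <<'E'
from cell import env
from h import *
print(jig(env.get_obs()["tool_pos"]))
E
```

```text
time_s: 26.23
tool_pos: [0.5914, -0.0586, 0.0281]
tool_rot: [-180.0, 0.0, 84.4]
force: [0.4, -0.7, 0.0]
grip_width: 0.0005
grasp_force: 0.0
time_s: 26.73
tool_pos: [0.5906, -0.0708, 0.0284]
tool_rot: [180.0, -0.0, 84.4]
force: [-0.8, -0.5, -0.3]
grip_width: 0.0004
grasp_force: 0.0
[ 22.37588433 101.84505299  28.40911474]
```

```bash
python3 -m jog '[[0,0,0.1,0,0],[0,-0.1,0,0,0],[0,-0.1,0,0,0],[0,-0.1,0,0,0],[0,-0.1,0,0,0],[0,-0.1,0,0,0],[0,-0.1,0,0,0],[0,-0.1,0,0,0],[0,-0.1,0,0,0],[0,-0.1,0,0,0],[0,-0.1,0,0,0],[0,0,0,0,0]]'; python3 look.py;python3 - <<'E'
from h import *
for n in("top","scene"):
    d=np.load(n+".npz");J=jig(world(d))
    for x in(21,25,29):
        m=(abs(J[...,0]-x)<2);P=J[m];print(n,x,[(a,int(np.median(P[abs(P[:,1]-a)<1.5,2]))) for a in range(-90,-20,3) if (abs(P[:,1]-a)<1.5).any()])
E
```

```text
time_s: 27.73
tool_pos: [0.5904, -0.0913, 0.0281]
tool_rot: [180.0, 0.0, 84.4]
force: [-0.4, -0.4, 0.4]
grip_width: 0.0003
grasp_force: 0.0
tcp jig [24.1 81.4 28.1] [-0.4 -0.4  0.4]
wrist 661
62.252033088745776 ((38.304386138916016, 69.05451202392578), (45.606773376464844, 51.27787780761719), 2.869645118713379) [[14.9, 43.3, 56.3], [59.4, 95.3, 66.3]]
scene 1325
62.19351331510647 ((23.943803787231445, 22.49955177307129), (53.506832122802734, 101.43737030029297), 0.9462435841560364) [[-2.0, -26.4, 57.2], [49.7, 69.4, 65.8]]
top 21 [(-90, 72), (-87, 81), (-84, 80), (-81, 78), (-78, 79), (-75, 80), (-72, 81), (-69, 79), (-66, 63), (-63, 41), (-60, 43), (-57, 40), (-54, 44), (-51, 57), (-48, 40), (-45, 42), (-42, 38), (-39, 41), (-36, 41), (-33, 42), (-30, 39), (-27, 43), (-24, 42), (-21, 41)]
top 25 [(-87, 78), (-84, 79), (-81, 81), (-78, 80), (-75, 81), (-72, 78), (-69, 77), (-66, 68), (-63, 56), (-60, 54), (-57, 56), (-54, 58), (-51, 44), (-48, 40), (-45, 43), (-42, 42), (-39, 41), (-36, 42), (-33, 42), (-30, 41), (-27, 40), (-24, 39), (-21, 38)]
top 29 [(-87, 79), (-84, 80), (-81, 83
[... 223 characters left out ...]
scene 21 [(-90, 69), (-87, 79), (-84, 79), (-81, 78), (-78, 77), (-75, 81), (-72, 77), (-69, 78), (-66, 64), (-60, 55), (-57, 54), (-54, 42), (-51, 41), (-48, 40), (-45, 39), (-42, 39), (-39, 40), (-36, 40), (-33, 40), (-30, 39), (-27, 39), (-24, 40), (-21, 39)]
scene 25 [(-90, 70), (-87, 79), (-84, 78), (-81, 78), (-78, 77), (-75, 79), (-72, 78), (-69, 78), (-60, 57), (-57, 56), (-54, 56), (-45, 39), (-42, 39), (-39, 40), (-36, 40), (-33, 40), (-30, 40), (-27, 39), (-24, 41), (-21, 41)]
scene 29 [(-90, 67), (-87, 77), (-84, 78), (-81, 79), (-78, 78), (-75, 80), (-72, 81), (-57, 54), (-51, 53), (-45, 41), (-42, 40), (-39, 39), (-36, 39), (-33, 42), (-30, 40), (-27, 41), (-24, 40), (-21, 40)]
```

```bash
python3 -m jog '[[0,-0.1,0,0,0],[0,-0.1,0,0,0],[0,-0.1,0,0,0],[0,-0.1,0,0,0],[0,-0.1,0,0,0],[0,-0.1,0,0,0],[0,-0.1,0,0,0],[0,-0.1,0,0,0],[0,0,0,0,0],[0,0,0,0,0]]'; python3 look.py; python3 -m jog '[[0,-0.05,0,0,0],[0,-0.05,0,0,0],[0,0,0,0,0],[0,0,0,0,0]]'
```

```text
time_s: 28.67
tool_pos: [0.589, -0.1068, 0.0281]
tool_rot: [180.0, 0.0, 84.4]
force: [0.5, 0.2, -0.3]
grip_width: 0.0005
grasp_force: 0.0
tcp jig [24.2 65.8 28.1] [ 0.5  0.2 -0.3]
wrist 775
61.9501080870124 ((27.950468063354492, 65.8381118774414), (79.82877349853516, 34.18570327758789), 65.65042114257812) [[15.0, 27.7, 56.2], [59.4, 95.2, 66.2]]
scene 1141
62.18787290675542 ((24.00254249572754, 14.764627456665039), (85.71187591552734, 53.76761245727539), 89.57933807373047) [[-2.1, -26.8, 57.7], [49.6, 54.4, 65.8]]
time_s: 29.1
tool_pos: [0.5888, -0.1084, 0.0281]
tool_rot: [180.0, -0.0, 84.4]
force: [0.1, 0.1, -0.0]
grip_width: 0.0004
grasp_force: 0.1
```

```bash
python3 -m jog '[[0,-0.05,0,0,0],[0,-0.05,0,0,0],[0,0,0,0,0],[0,0,0,0,0]]'
```

```text
time_s: 29.43
tool_pos: [0.5886, -0.1106, 0.0281]
tool_rot: [180.0, 0.0, 84.4]
force: [0.9, 0.9, 0.4]
grip_width: 0.0004
grasp_force: 0.2
```

```bash
python3 -m jog '[[0,-0.04,0,0,0],[0,-0.04,0,0,0],[0,0,0,0,0],[0,0,0,0,0]]'
```

```text
time_s: 29.77
tool_pos: [0.5884, -0.1122, 0.0281]
tool_rot: [180.0, 0.0, 84.4]
force: [0.7, 0.1, 1.2]
grip_width: 0.0004
grasp_force: 0.2
```

```bash
python3 -m jog '[[0,-0.04,0,0,0],[0,-0.04,0,0,0],[0,0,0,0,0],[0,0,0,0,0]]'
```

```text
time_s: 30.1
tool_pos: [0.5883, -0.1138, 0.0281]
tool_rot: [180.0, 0.0, 84.4]
force: [-0.1, 1.4, 0.3]
grip_width: 0.0005
grasp_force: 0.2
```

```bash
python3 -m jog '[[0,-0.03,0,0,0],[0,-0.03,0,0,0],[0,0,0,0,0],[0,0,0,0,0]]'
```

```text
time_s: 30.43
tool_pos: [0.5882, -0.1144, 0.0281]
tool_rot: [180.0, -0.0, 84.4]
force: [-0.0, 2.2, 1.5]
grip_width: 0.0004
grasp_force: 1.0
```

```bash
python3 -m jog '[[0,-0.03,0,0,0],[0,-0.03,0,0,0],[0,0,0,0,0],[0,0,0,0,0]]'
```

```text
time_s: 30.77
tool_pos: [0.5882, -0.1144, 0.0281]
tool_rot: [-180.0, -0.1, 84.5]
force: [-0.3, 4.8, 1.8]
grip_width: 0.0005
grasp_force: 2.6
```

```bash
python3 -m jog '[[0,-0.03,0,0,0],[0,-0.03,0,0,0],[0,0,0,0,0],[0,0,0,0,0]]'
```

```text
time_s: 31.1
tool_pos: [0.5882, -0.1145, 0.0281]
tool_rot: [-180.0, -0.2, 84.5]
force: [0.5, 7.2, 1.9]
grip_width: 0.0002
grasp_force: 3.5
```

```bash
python3 -m jog '[[0,-0.04,0,0,0],[0,0,0,0,0],[0,0,0,0,0],[0,0,0,0,0],[0,0,0,0,0]]'; python3 look.py
```

```text
time_s: 31.52
tool_pos: [0.5882, -0.1144, 0.0281]
tool_rot: [-180.0, -0.2, 84.5]
force: [-0.5, 8.5, 2.8]
grip_width: 0.0005
grasp_force: 4.0
tcp jig [24.2 58.2 28.1] [-0.5  8.5  2.8]
wrist 815
61.91642649261711 ((28.65594482421875, 61.60845184326172), (85.41107177734375, 32.51504135131836), 67.81982421875) [[15.0, 20.0, 56.2], [59.1, 95.1, 66.2]]
scene 1038
62.20815180208817 ((24.018789291381836, 12.005193710327148), (80.00448608398438, 52.8876838684082), 89.6925048828125) [[-2.0, -27.1, 57.6], [49.7, 47.9, 65.9]]
```

```bash
python3 -m jog '[[0,0.08,0,0,0],[0,0.1,0,0,0],[0,0.3,0,0,0],[0,0.6,0,0,0],[0,0.6,0,0,0],[0,0,0,-1,0],[0,0,0,-1,0],[0,0,0,-1,0],[0,1,0,-1,0],[0,1,0,-1,0],[0,1,0,-1,0],[0,1,0,0,0]]' && python3 -m jog '[[0,1,0,0,0],[0,1,0,0,0],[0,0,0,0,0],[0,0,0,0,0],[0,0,0,0,0]]'
python3 - <<'E'
from cell import env, read_camera
from h import *
for n in("top","scene"):
    d=read_camera(n);J=jig(world(d))
    for x in (25,):
        P=J[abs(J[...,0]-x)<4];print(n,[(a,int(np.median(P[abs(P[:,1]-a)<1,2]))) for a in range(-72,60,2) if (abs(P[:,1]-a)<1).any()])
    m=(J[...,2]>56)&(J[...,2]<66.3)&(J[...,0]>-20)&(J[...,0]<47)&(J[...,1]>-46)&(J[...,1]<70);P=J[cv2.morphologyEx(m.astype(np.uint8),cv2.MORPH_OPEN,np.ones((3,3)))>0];print(np.median(P[:,2]),cv2.minAreaRect(P[:,:2].astype(np.float32)))
    # slope of the -x edge: lowest x per y bin
    ys=np.arange(-40,44,6);e=[np.percentile(P[abs(P[:,1]-y)<3,0],3) for y in ys];print("edge angle rad",np.polyfit(ys,e,1))
    if n=="top":cv2.imwrite("pics/fin.png",cv2.resize(d["color"][190:310,345:495],None,fx=5,fy=5,interpolation=cv2.INTER_CUBIC)[:,:,::-1])
E
```

```text
time_s: 32.62
tool_pos: [0.6016, -0.0032, 0.1527]
tool_rot: [179.6, -0.1, 84.4]
force: [1.4, 0.3, -0.7]
grip_width: 0.0002
grasp_force: 0.0
time_s: 33.03
tool_pos: [0.6026, 0.0343, 0.1479]
tool_rot: [-180.0, 0.1, 84.4]
force: [-0.5, -0.7, 0.3]
grip_width: 0.0006
grasp_force: 0.0
top [(-72, 80), (-70, 80), (-68, 71), (-66, 65), (-64, 57), (-62, 55), (-60, 54), (-58, 52), (-56, 58), (-54, 57), (-52, 59), (-50, 62), (-48, 62), (-46, 63), (-44, 62), (-42, 62), (-40, 64), (-38, 61), (-36, 62), (-34, 63), (-32, 62), (-30, 61), (-28, 64), (-26, 62), (-24, 63), (-22, 61), (-20, 64), (-18, 63), (-16, 64), (-14, 62), (-12, 62), (-10, 62), (-8, 62), (-6, 62), (-4, 62), (-2, 63), (0, 63), (4, 64), (6, 58), (8, 64), (10, 62), (12, 60), (14, 62), (16, 62), (18, 62), (20, 63), (22, 63), (24, 63), (26, 63), (28, 64), (30, 62), (32, 62), (34, 61), (36, 62), (38, 64), (40, 63), (42, 61), (44, 62), (46, 62), (48, 52), (50, 39), (52, 41), (54, 42), (56, 41), (58, 38)]
62.819920909941814 ((22.747270584106445, 1.0906524658203125), (93.92394256591797, 47.99348068237305), 89.8333511352539)
edge angle rad [0.00515966 1.05261298]
scene [(-72, 79), (-70, 79), (-60, 55), (-58, 56), (-56, 55), (-54, 58), (-52, 61), (-50, 62), (-48, 62), (-46, 62), (-44, 62), (-42, 62), (-40, 63), (-38, 62), (-36, 62), (-34, 62), (-32, 62), (-30, 63), (-28, 61), (-26, 61), (-24, 62), (-22, 63), (-20, 62), (-18, 62), (-16, 62), (-14, 62), (-12, 60), (-10, 62), (-8, 61), (-6, 61), (-4, 61), (-2, 63), (0, 62), (2, 63), (4, 62), (6, 61), (8, 63), (10, 61), (12, 62), (14, 61), (16, 62), (18, 62), (20, 62), (22, 62), (24, 62), (26, 61), (28, 60), (30, 62), (32, 62), (34, 63), (36, 63), (38, 60), (40, 61), (42, 63), (44, 62), (46, 61), (48, 58)]
62.114386146638665 ((21.801246643066406, 1.0858039855957031), (93.82406616210938, 49.82219314575195), 89.48339080810547)
edge angle rad [-0.00283323 -1.27648527]
```

View pics/fin.png

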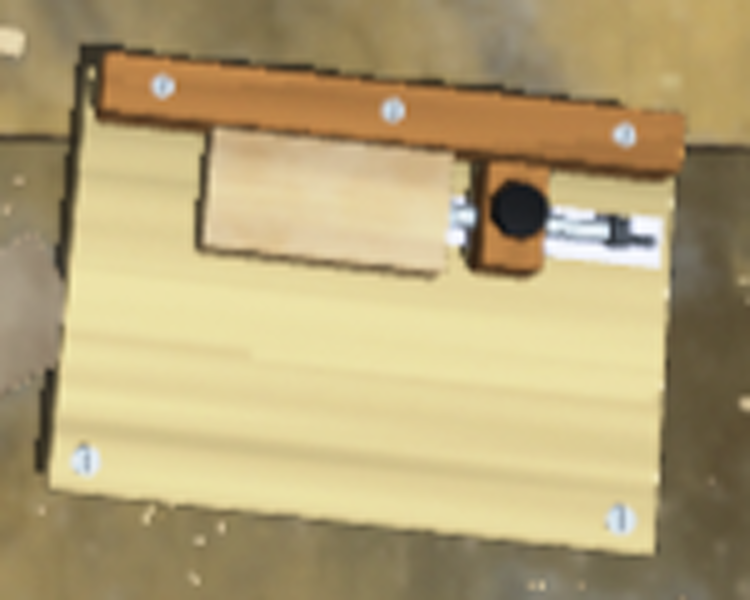

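The block lies from about (205,190) to (450,210), flush along the fence with its right end on the screw head at (452,212). It is square, and the arm is clear of it. Handing in.

```bash
python3 -c "
from cell import env
print(env.sign_off())"
```

```text
the job is handed in; nothing more can be done
None
```

I pressed the thin block against the fence at about 9 N, then against the set screw at about 8.5 N, and left it released, square and touching both by the last camera check; I handed the job in at about 33 s, but sign-off returned no verdict.

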